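# Clear the V-block and hold a turned pattern pressed in it

### The arm

A 7-joint arm with a two-finger parallel gripper is mounted at the origin on the work surface. World frame = base frame: x ahead of the robot, y to its left, z up, the work surface at z = 0. Lengths are in m, angles in rad, forces in N, time in s.
With the tool pointing down it reaches from about 0.375 to 0.925 m from the base axis. Payload 3.1 kg.
Tool frame: the origin (TCP) lies between the finger pads; the fingertips stand 19 mm ahead of it and the grasp point (between the pads) is the TCP; z points along the fingers, y is the line along which they close (so a half turn about z gives the same grasp; the last joint's range is limited). The gripper opens to 85 mm and grips with 20 to 120 N. Pads are 22 mm wide; open, the fingers measure 114 mm over their backs; the gripper's body (76 mm by 85 mm) begins 54 mm behind the grasp point. The pads swing forward as they close: fully open they stand 13 mm farther back than shut.
Start: joints at [1.218, 0.383, 0.044, 1.598, -0.018, 1.161, -0.05], TCP at [0.164, -0.629, 0.25] pointing down, gripper open.
Joint ranges: [-2.61, 2.61], [-0.41, 2.15], [-1.48, 1.57], [0, 2.5], [-1.57, 4.71], [0.05, 1.97], [-2.85, 2.85]. Speed limits (rad/s): [2.79, 2.79, 3.14, 3.14, 3.14, 3.14, 3.14].

### API

Orientations are given as a unit quaternion [x, y, z, w].
In Python, from bench import move_ptp, movel, move_j, move_gripper, pause, inverse_kinematics, read_camera, camera_params, MotionError, sign_off, look_for, tip_of, read_time_s, read_qpos, read_joint_vel, read_effort, read_eef_pos, read_tcp_rot, read_ft_force, read_ft_torque, read_finger_gap, read_grasp_force gives the robot as it stands. Calls block until the motion is done:
- move_ptp(position, orientation): joint-space move of the TCP to a pose.
- movel(position, orientation=None, speed=0.15): straight line of the TCP; orientation=None keeps the orientation; speed is the mean speed in m/s.
- move_j(angles): joint-space move.
- move_gripper(opening, effort=None): finger opening in m; effort is the grip in N (None keeps the last); returns when the fingers have stopped.
- pause(seconds).
- inverse_kinematics(position, orientation): joint angles nearest the present ones, or None.
- read_camera(name): name is "scene" or "top" or "wrist"; returns the picture (420x560x3 uint8, red, green, blue); there is no depth.
- camera_params(name): a dict with "K" (3x3 intrinsics, pixels), "dist_coeffs" ([k1, k2, p1, p2, k3] as OpenCV has them; the pictures are not rectified), "camera_from_world" (4x4, takes a point from world to camera coordinates). Camera axes: x right, y down, z forward; pixel columns grow to the right and rows downward; lengths in m; the calibration is good to about 2 mm. A picture is of the moment at which its call begins: read the wrist's pose just before it. camera_params takes no time and is no camera call; for the wrist camera it gives the pose at the moment of the call.
A pose or a line that the arm cannot do raises MotionError and nothing moves.
- sign_off(): hands the job in; it is judged then, once.
Trained networks look in the newest picture that a camera, given by its name, has taken for a name from the list of things; names that differ only in an ending like _2 or _b are one class to them, and where a whole thing is asked for, a point or a joint stands for the part that bears it (a point fixed in the world has none). Each returns a list of dicts, best first, with "confidence" (0 to 1); they miss things now and then, are a little off and sometimes report something else, mostly with a low value. They report only what shows in the picture. A call takes as long as a camera call. They do not tell look-alikes from the thing itself.
- look_for(camera, name): "at" ([column, row] in pixels, amid what is visible of it).
- tip_of(camera, name): "at" ([column, row] in pixels: a listed point, or the origin of a listed thing).
Readings, each from a call of its own:
- read_time_s(): time.
- read_qpos(): joint angles.
- read_joint_vel(): joint speeds.
- read_effort(): joint torques, N m.
- read_eef_pos(): TCP position.
- read_tcp_rot(): TCP orientation.
- read_ft_force(): force on the tool from outside, world axes, zero at the start.
- read_ft_torque(): the same for the moment, N m.
- read_finger_gap(): finger opening in m.
- read_grasp_force(): force on a finger pad.
Only numpy, scipy, OpenCV 4.12 (cv2) and the standard library are available. Lean on these libraries where they do the work, as an engineer would, in place of code of your own. Each camera call takes 0.05 s, during which the arm holds its last target. There are 200 camera calls.

### The job

Take the blue gauge rod out of the sprung V-block and lay it back in its own blue-labelled storage slot. Then take the wooden pattern from the plaster cradle, lay it centred in the V-block so that it bears on both sides of the groove along its whole length, and push it gently down until the sprung saddle has sunk to about half of its 14 mm travel. Finish while still holding it pressed there, as if for a colleague who scribes its parting line, and leave everything else on the table alone.

Things in the scene. Friction and masses are not known exactly. Their poses are not given: they have to be found in the camera images.
- rod_blue: Blue gauge rod, a plain cylinder 30 mm in diameter and 100 mm long, about 0.19 kg. Origin at its centre, x along its axis. It starts lying in the V-block's groove, its axis 67 mm above the table.
- slot_blue: Fixed wooden storage slot, blue label plate at each end: 162 mm long (x, with labels), 68 wide. 90-degree V notches at x = +-28 to +-44 mm carry a rod along x; between them a 56 mm gap for the fingers, floor 8 mm above the table; notch tops at 33 mm. Origin at the centre of its underside; a rod at home is centred over it, axis 33 mm above the table. Starts empty; the three slots swap places.
- slot_yellow: The same kind of storage slot with yellow labels: it starts empty, but is not the blue rod's place.
- slot_red: The same kind of storage slot with red labels: occupied by the red rod.
- rod_red: Red gauge rod in the red slot, the same size as the blue one. Leave it alone.
- jig: Fixed base of the V-block jig: dark steel plate 160 x 110 mm, 12 mm thick, with four guide posts (56 mm above the table, at x +-46 and y +-38 mm). Origin at the centre of its underside, x along the groove. It stands at a different place and yaw each time.
- groove (a point): Middle of the V groove's bottom line in the sprung saddle (blue plate 110 x 92 mm, steel V pieces); x along the groove, z up; 46 mm above the table when up. 90-degree flanks at x = +-27 to +-45 mm only; between them a 54 mm gap for fingers, its floor 6 mm below this point. Flank tops 24 mm above it. Seated, the pattern's axis lies 28 mm above it, the rod's 21 mm.
- saddle (a joint): How far the sprung saddle is pressed down, m: 0 up, 0.014 bottomed. Empty or with a part lying in it, it stays up; with the pattern in it a push of about 3 N starts it and each mm takes 1.5 N more (about 14 N at half travel). It springs back up when let go. A part gripped a little off the groove bears on one flank only; let go, it settles onto both and can be pushed from on top.
- cradle: Fixed white plaster cradle, 140 mm (x) by 110 mm (y), 40 mm high, with a V groove along x that carries the pattern. The groove's flanks stand at x = +-30 to +-54 mm; between them is a 60 mm wide gap for the fingers, its floor 12 mm above the table. Origin at the centre of its underside.
- pattern: Turned wooden pattern: pale cylinder 40 mm in diameter and 110 mm long, with a dark spigot 22 mm in diameter and 12 mm long at each end (134 mm overall), about 0.15 kg. Origin at its centre, x along its axis. It starts lying in the plaster cradle, its axis 44 mm above the table. Either end may point either way.
- mallet: Mallet, 240 mm long, lying at the far side. Leave alone.
- spatula: Spatula, 200 mm long, lying near the robot. Leave alone.
- mould: Plaster mould half, 130 x 150 x 30 mm, at the far side. Leave alone.
- jar: Jar, 64 mm in diameter, 110 mm high, on the left side. Leave alone.
There are look-alikes about, which are no part of the job. Leave any purple look-alike of the slot_blue alone. Several things have the shape of the rod_blue; the one meant has the colours described above.

How it is judged:
By the outcome, as a careful person would: the job done as asked, in the order asked, and still so for the second after the job is handed in, while the arm keeps its last pose, push and grip.
It also fails if it takes over 69 s, if anything falls off the work surface, if the arm or the gripper's body presses on something with over 40 N, if the wrist force passes 120 N, or if a joint passes its speed limit or range.

## Working session

There is one attempt and no reset: what is moved stays moved. The work goes in short steps, each a Python script; the robot and the scene stay as the last script left them, time stands still between calls to the robot, and variables do not carry over. Pictures are saved under pics/ and viewed, at most 10 in all, crops included, and the job is handed in when it is done.

```bash
mkdir -p pics; ls; cat > h.py <<'E'
import numpy as np, cv2
from bench import *
def ray_pt(cam,px,z,P=None):
    P=P or camera_params(cam); K=np.array(P["K"]);d=np.array(P["dist_coeffs"]);T=np.array(P["camera_from_world"])
    u=cv2.undistortPoints(np.array([[px]],float),K,d)[0,0]
    R=T[:3,:3];c=-R.T@T[:3,3];r=R.T@np.array([u[0],u[1],1.])
    return c+r*(z-c[2])/r[2]
def proj(cam,pts,P=None):
    P=P or camera_params(cam);T=np.array(P["camera_from_world"])
    return cv2.projectPoints(np.array(pts,float),cv2.Rodrigues(T[:3,:3])[0],T[:3,3],np.array(P["K"]),np.array(P["dist_coeffs"]))[0][:,0]
def q_down(yaw):
    # tool z down; tool x axis along yaw direction
    from scipy.spatial.transform import Rotation as R
    c,s=np.cos(yaw),np.sin(yaw)
    return R.from_matrix(np.array([[c,s,0],[s,-c,0],[0,0,-1.]])).as_quat()
E
python3 - <<'E'
from h import *
for c in ("top","scene"):
    im=read_camera(c); cv2.imwrite(f"pics/{c}0.png",im[:,:,::-1])
    P=camera_params(c);T=np.array(P["camera_from_world"]);print(c,"campos",(-T[:3,:3].T@T[:3,3]).round(3))
    for n,z in dict(rod_blue=.067,slot_blue=0,slot_yellow=0,slot_red=0,jig=0,groove=.046,cradle=0,pattern=.044).items():
        print(n,[(np.round(d["at"]).tolist(),round(d["confidence"],2),ray_pt(c,d["at"],z)[:2].round(3).tolist()) for d in tip_of(c,n)[:4]])
print(read_eef_pos(),read_tcp_rot(),read_time_s())
E
```

```text
pics
top campos [0.373 0.059 1.229]
rod_blue [([372.0, 263.0], 0.98, [0.375, -0.123]), ([349.0, 182.0], 0.76, [0.588, -0.07])]
slot_blue [([217.0, 203.0], 0.86, [0.547, 0.288]), ([196.0, 328.0], 0.56, [0.205, 0.346]), ([258.0, 210.0], 0.4, [0.524, 0.176])]
slot_yellow [([257.0, 210.0], 0.64, [0.526, 0.178])]
slot_red [([182.0, 198.0], 0.64, [0.561, 0.389])]
jig [([351.0, 182.0], 0.79, [0.598, -0.081])]
groove [([352.0, 181.0], 0.68, [0.594, -0.079])]
cradle [([444.0, 232.0], 0.78, [0.456, -0.335])]
pattern [([449.0, 232.0], 0.72, [0.453, -0.333])]
scene campos [ 1.235 -0.131  1.07 ]
rod_blue [([213.0, 202.0], 0.87, [0.432, -0.108]), ([196.0, 311.0], 0.75, [0.768, -0.229]), ([235.0, 241.0], 0.65, [0.594, -0.076])]
slot_blue [([347.0, 212.0], 0.9, [0.558, 0.296]), ([321.0, 138.0], 0.63, [0.215, 0.339])]
slot_yellow [([311.0, 215.0], 0.74, [0.533, 0.181])]
slot_red [([378.0, 201.0], 0.87, [0.549, 0.409])]
jig [([238.0, 254.0], 0.57, [0.596, -0.077])]
groove [([233.0, 247.0], 0.67, [0.597, -0.086])]
cradle [([144.0, 237.0], 0.83, [0.444, -0.345]), ([302.0, 182.0], 0.31, [0.392, 0.202])]
pattern [([140.0, 235.0], 0.59, [0.466, -0.346])]
[ 0.16385059 -0.62904327  0.25031369] [9.91891732e-01 1.27085760e-01 1.06101175e-05 4.48332476e-05] 0.9
```

View pics/top0.png

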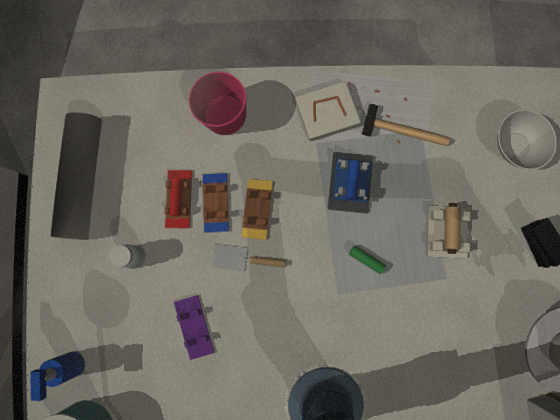

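View pics/scene0.png

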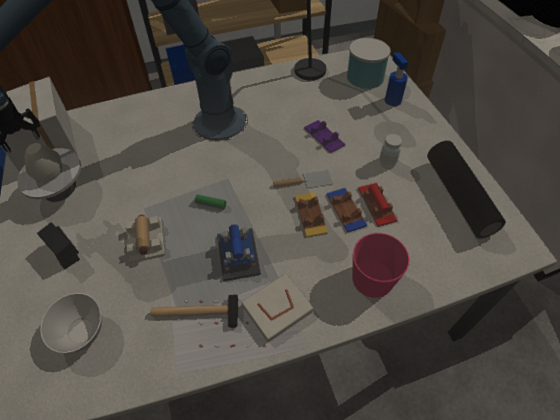

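Candidates for the blue rod in the top view: blue at (352,181) lying in the jig, green at (367,259) loose, red at (178,198) in its slot. Only the one at (352,181) is blue and lies in the V-block. Slots: blue labels at (216,203), yellow (258,209), red (178,198), purple look-alike (195,327). I'll confirm this in a crop and get yaws by colour.

```bash
python3 - <<'E'
from h import *
im=cv2.imread("pics/top0.png")
cv2.imwrite("pics/crop1.png",cv2.resize(im[140:285,160:480],(800,362),interpolation=cv2.INTER_CUBIC))
# first hover: above jig
print(camera_params("wrist")["camera_from_world"])
q=q_down(np.arctan2(*(0.0,1.0)))
for yaw in np.linspace(-1.5,1.5,7):
    print(round(yaw,2),[None if (s:=inverse_kinematics(p,q_down(yaw))) is None else s.__class__ and np.round(s,2).tolist() for p in ([.594,-.079,.3],[.552,.292,.3],[.455,-.34,.3])])
E
```

```text
[[ 0.25194189 -0.96774115  0.00153588 -0.65007233]
 [-0.92450678 -0.24021656  0.29594463 -0.03901467]
 [-0.28602885 -0.07598078 -0.95520386  0.37826594]
 [ 0.          0.          0.          1.        ]]
-1.5 [[-0.91, 0.61, 1.39, 1.71, -0.61, 1.35, -2.49], [0.32, 0.6, -1.24, 1.56, 0.58, 1.39, 2.24], [0.55, 0.19, 0.02, 1.74, -0.0, 1.21, -2.5]]
-1.0 [[0.38, 0.28, -0.38, 1.65, 0.11, 1.24, -2.59], [-1.39, 0.52, 1.16, 1.64, -0.49, 1.31, -2.72], [0.6, 0.19, -0.04, 1.74, 0.01, 1.21, -2.01]]
-0.5 [[0.43, 0.28, -0.44, 1.65, 0.12, 1.24, -2.11], [-1.11, 0.35, 0.7, 1.63, -0.24, 1.25, -2.43], [0.65, 0.19, -0.09, 1.74, 0.02, 1.21, -1.52]]
0.0 [[0.45, 0.29, -0.47, 1.65, 0.14, 1.24, -1.61], [0.23, 0.5, -1.06, 1.57, 0.45, 1.34, -2.45], [0.68, 0.19, -0.13, 1.74, 0.03, 1.21, -1.02]]
0.5 [[0.49, 0.29, -0.51, 1.65, 0.15, 1.24, -1.12], [0.16, 0.45, -0.94, 1.57, 0.37, 1.31, -1.9], [0.74, 0.2, -0.19, 1.73, 0.04, 1.21, -0.53]]
1.0 [[0.52, 0.3, -0.55, 1.65, 0.16, 1.24, -0.64], [0.32, 0.6, -1.24, 1.56, 0.57, 1.39, -1.54], [0.8, 0.2, -0.27, 1.73, 0.06, 1.22, -0.05]]
1.5 [[0.55, 0.31, -0.59, 1.64, 0.18, 1.25, -0.15], [0.35, 0.64, -1.3, 1.56, 0.63, 1.42, -1.08], [0.87, 0.21, -0.35, 1.73, 0.08, 1.22, 0.44]]
```

View pics/crop1.png

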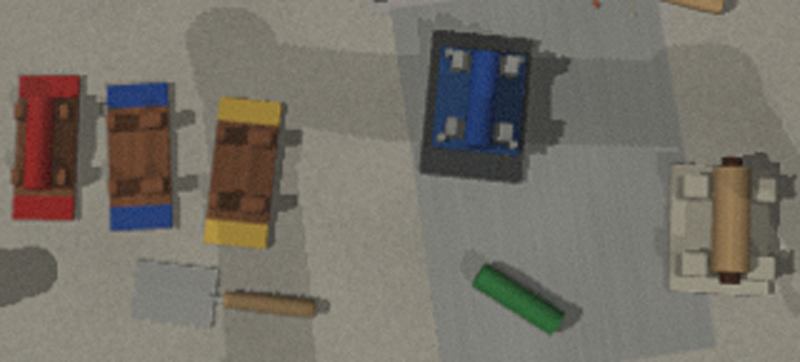

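The crop confirms it: the blue rod is in the jig at (352,181), the empty blue-labelled slot lies between red and yellow, and the pattern is in the cradle. I'll fly over the cradle, jig and slot with the wrist camera.

```bash
python3 - <<'E'
from h import *
import pickle
out={};ims=[]
for k,(x,y) in dict(cradle=(.40,-.338),slot=(.50,.292),jig=(.54,-.079)).items():
    move_ptp([x,y,.27],q_down(0))
    P=camera_params("wrist"); im=read_camera("wrist"); out[k]=(im,P); ims.append(im[:,:,::-1])
    T=np.array(P["camera_from_world"]);print(k,(-T[:3,:3].T@T[:3,3]).round(3),np.round(read_qpos(),2),read_time_s())
    for n,z in dict(cradle=[("cradle",0),("pattern",.044)],jig=[("jig",0),("groove",.046),("rod_blue",.067)],slot=[("slot_blue",0)])[k]:
        print(n,[(np.round(d["at"]).tolist(),round(d["confidence"],2),ray_pt("wrist",d["at"],z,P)[:2].round(4).tolist()) for d in tip_of("wrist",n)[:3]])
pickle.dump(out,open("w.pkl","wb"))
m=np.vstack([np.hstack(ims[:2]),np.hstack([ims[2],ims[2]*0])])
cv2.imwrite("pics/wr1.png",cv2.resize(m,(800,600),interpolation=cv2.INTER_AREA))
E
```

```text
cradle [ 0.474 -0.339  0.394] [ 0.73  0.13 -0.11  1.87  0.02  1.14 -0.96] 2.35
cradle []
pattern [([277.0, 108.0], 0.9, [0.4645, -0.3403])]
slot [0.575 0.291 0.393] [ 0.09  0.34 -0.83  1.72  0.27  1.2  -2.38] 4.775
slot_blue [([275.0, 127.0], 0.8, [0.5449, 0.2917]), ([233.0, 372.0], 0.77, [0.2115, 0.3523])]
jig [ 0.615 -0.076  0.394] [ 0.78  0.26 -0.82  1.8   0.21  1.17 -1.67] 6.2667
jig []
groove []
rod_blue [([312.0, 292.0], 0.73, [0.4177, -0.1145]), ([281.0, 128.0], 0.67, [0.5891, -0.0799])]
```

View pics/wr1.png

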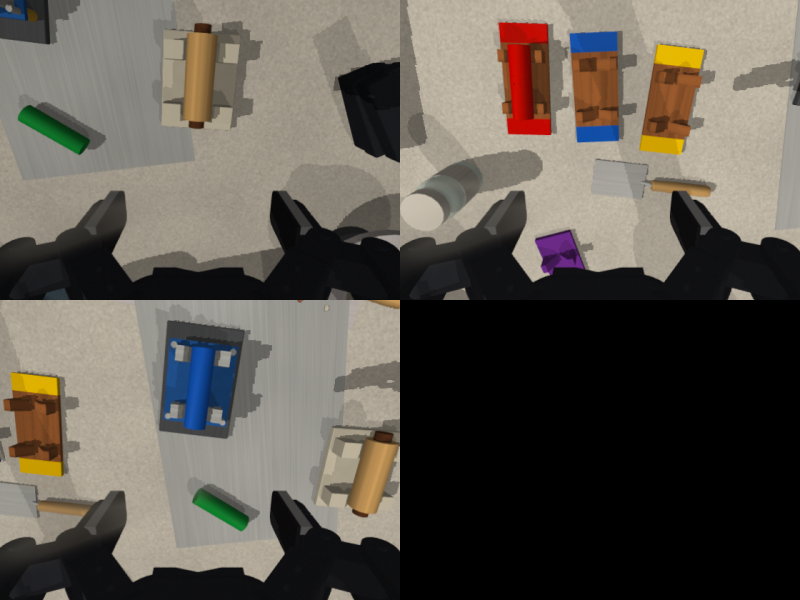

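The montage shows the pattern in the cradle at about (200,75), the blue-labelled slot at (597,87), and the blue rod in the jig at (200,388). Next I'll fit the cylinder silhouettes and labels.

```bash
cat >> h.py <<'E'
from scipy.optimize import minimize
def cyl_poly(P,p,r,L,z):
    x,y,a=p;t=np.linspace(0,2*np.pi,40);d=np.array([np.cos(a),np.sin(a),0]);n=np.array([-d[1],d[0],0]);k=np.array([0,0,1.])
    pts=np.concatenate([[x,y,z]+s*d*L/2+r*(np.cos(t)[:,None]*n+np.sin(t)[:,None]*k) for s in(-1,1)])
    return cv2.convexHull(proj("wrist",pts,P).astype(np.float32))
def fit_cyl(mask,P,p0,r,L,z):
    S=16
    def cost(p):
        m=np.zeros(mask.shape,np.uint8);cv2.fillPoly(m,[np.round(cyl_poly(P,p,r,L,z)*S).astype(np.int32)],1,shift=4)
        return 1-(m&mask).sum()/max((m|mask).sum(),1)
    best=min((minimize(cost,q,method="Nelder-Mead",options=dict(initial_simplex=[np.array(q)+d for d in ([0,0,0],[.006,0,0],[0,.006,0],[0,0,.06])],xatol=1e-4,fatol=1e-4)) for q in [np.array(p0)+[0,0,e] for e in (-.08,0,.08)]),key=lambda o:o.fun)
    return best.x,best.fun
def comp(m,px):
    m=cv2.morphologyEx(m.astype(np.uint8),cv2.MORPH_OPEN,np.ones((3,3)));n,l,s,c=cv2.connectedComponentsWithStats(m)
    i=min(range(1,n),key=lambda i:np.hypot(*(c[i]-px))+(1e3 if s[i,4]<60 else 0));return (l==i).astype(np.uint8)
E
python3 - <<'E'
from h import *
import pickle
o=pickle.load(open("w.pkl","rb"))
hsv=lambda im:cv2.cvtColor(im,cv2.COLOR_RGB2HSV).astype(int)
im,P=o["jig"];h=hsv(im)
for y,x in((125,281),(165,276),(110,245),(125,262),(30,262)):print("jig",y,x,h[y,x])
m=comp((abs(h[...,0]-110)<14)&(h[...,1]>150)&(h[...,2]>120),(281,128));print(m.sum())
print("rod",fit_cyl(m,P,[.59,-.08,-.08],.015,.1,.067))
c=cv2.resize(im[0:210,170:380],(420,420)); c2=cv2.resize(m[0:210,170:380]*255,(420,420))
im,P=o["cradle"];h=hsv(im)
for y,x in((108,280),(108,290),(40,283),(60,240),(108,240)):print("pat",y,x,h[y,x])
m=comp((h[...,0]<22)&(h[...,1]>90)&(h[...,2]>110),(280,105));print(m.sum())
print("pat",fit_cyl(m,P,[.458,-.34,-.05],.02,.11,.044))
im,P=o["slot"];h=hsv(im)
b=(abs(h[...,0]-110)<14)&(h[...,1]>150)&(h[...,2]>80)
w=[]
for px in ((273,60),(275,187)):
    mm=comp(b,px);ys,xs=np.nonzero(mm);w.append([xs.mean(),ys.mean()]);print(px,mm.sum(),w[-1],cv2.boundingRect(mm))
    
for z in (0,.01,.02):
    A,B=[ray_pt("wrist",u,z,P)[:2] for u in w];print(z,(A+B)/2,A-B,np.hypot(*(A-B)),np.arctan2(*(A-B)[::-1]))
cv2.imwrite("pics/seg.png",np.hstack([c[:,:,::-1],cv2.merge([c2]*3)])[:, :800])
E
```

```text
jig 125 281 [108 226 149]
jig 165 276 [108 225 146]
jig 110 245 [107 195 137]
jig 125 262 [108 208 125]
jig 30 262 [ 21  12 143]
3986
rod (array([ 0.59147363, -0.07054472, -0.12674907]), np.float64(0.3491424941774296))
pat 108 280 [ 17 141 164]
pat 108 290 [ 17 142 129]
pat 40 283 [ 11 188  61]
pat 60 240 [ 21  47 168]
pat 108 240 [ 21  47 169]
4226
pat (array([ 0.46331671, -0.33921128, -0.11537893]), np.float64(0.1866820631254812))
(273, 60) 1732 [np.float64(270.7349884526559), np.float64(58.525981524249424)] (238, 45, 66, 29)
(275, 187) 1231 [np.float64(276.31925264013), np.float64(186.9723801787165)] (247, 176, 59, 23)
0 [0.54611564 0.29356478] [0.13878653 0.00537456] 0.13889055406357112 0.03870601009710561
0.01 [0.54685954 0.293491  ] [0.13525769 0.0052379 ] 0.13535907364169045 0.03870601009710565
0.02 [0.54760344 0.29341722] [0.13172886 0.00510125] 0.13182759321980966 0.038706010097105725
```

```bash
python3 - <<'E'
from h import *
import pickle
o=pickle.load(open("w.pkl","rb"))
hsv=lambda im:cv2.cvtColor(im,cv2.COLOR_RGB2HSV).astype(int)
im,P=o["jig"];h=hsv(im)
print("row",[(x,*h[125,x,1:]) for x in range(250,312,3)])
m=comp((abs(h[...,0]-110)<14)&(h[...,1]>216)&(h[...,2]>90),(281,128));print(m.sum())
p,f=fit_cyl(m,P,[.59,-.08,-.08],.015,.1,.067);print("rod",p,f)
v=im.copy();v[m>0]=v[m>0]//2+[127,0,0];v=v.astype(np.uint8);cv2.polylines(v,[np.int32(cyl_poly(P,p,.015,.1,.067))],True,(255,255,0))
a=v[0:210,180:390]
im,P=o["cradle"];h=hsv(im)
m=comp((h[...,0]<20)&(h[...,1]>95)&(h[...,2]>70),(280,105));print(m.sum(),cv2.boundingRect(m))
p,f=fit_cyl(m,P,[.463,-.34,-.05],.02,.11,.044);print("pat",p,f)
v=im.copy();v[m>0]=v[m>0]//2+[127,0,0];v=v.astype(np.uint8);cv2.polylines(v,[np.int32(cyl_poly(P,p,.02,.11,.044))],True,(255,255,0))
cv2.imwrite("pics/seg2.png",cv2.resize(np.hstack([a,v[0:210,180:390]])[:,:,::-1],(800,400)))
E
```

```text
row [(250, np.int64(196), np.int64(120)), (253, np.int64(197), np.int64(119)), (256, np.int64(197), np.int64(118)), (259, np.int64(197), np.int64(119)), (262, np.int64(208), np.int64(125)), (265, np.int64(230), np.int64(151)), (268, np.int64(225), np.int64(160)), (271, np.int64(223), np.int64(169)), (274, np.int64(219), np.int64(169)), (277, np.int64(222), np.int64(163)), (280, np.int64(226), np.int64(152)), (283, np.int64(233), np.int64(140)), (286, np.int64(231), np.int64(126)), (289, np.int64(223), np.int64(105)), (292, np.int64(230), np.int64(91)), (295, np.int64(200), np.int64(92)), (298, np.int64(200), np.int64(92)), (301, np.int64(200), np.int64(92)), (304, np.int64(199), np.int64(91)), (307, np.int64(200), np.int64(92)), (310, np.int64(197), np.int64(92))]
3272
rod [ 0.59199272 -0.07683851 -0.15811658] 0.14688233759457348
5075 (256, 45, 49, 126)
pat [ 0.46302975 -0.34108255 -0.06607432] 0.030030604437643493
```

View pics/seg2.png

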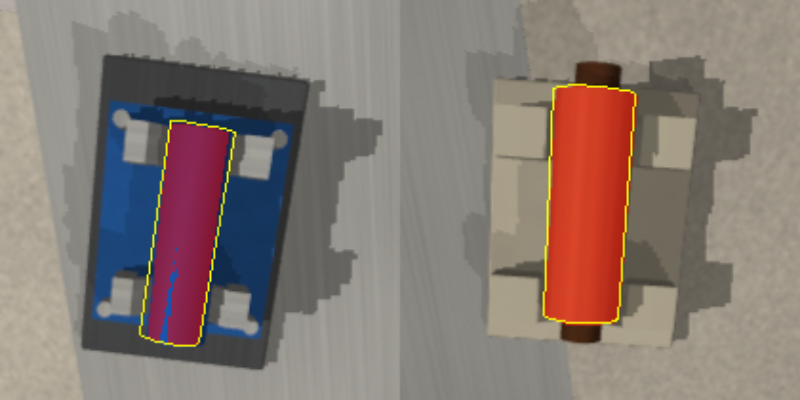

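```bash
python3 - <<'E'
from h import *
import pickle
o=pickle.load(open("w.pkl","rb"))
im,P=o["jig"];h=cv2.cvtColor(im,cv2.COLOR_RGB2HSV).astype(int)
m=(abs(h[...,0]-110)<14)&(h[...,1]>211)&(h[...,2]>85)
m=comp(m,(281,128));m=cv2.morphologyEx(m,cv2.MORPH_CLOSE,np.ones((9,9)))
p,f=fit_cyl(m,P,[.59,-.08,-.1],.015,.1,.067);print("rod",p,f,m.sum())
sc=400/210
px=lambda X,Y:(180+X/sc,Y/sc)
c=np.array([ray_pt("wrist",px(*u),.012,P)[:2] for u in ((104,56),(310,80),(265,369),(81,347))])
print("jig plate",c.mean(0),np.linalg.norm(c[0]-c[1]),np.linalg.norm(c[2]-c[3]),np.linalg.norm(c[1]-c[2]),np.linalg.norm(c[0]-c[3]),[np.arctan2(*(d)[::-1]) for d in (c[0]-c[3],c[1]-c[2])],np.arctan2(*(c[0]-c[1])[::-1])-np.pi/2)
posts=np.array([ray_pt("wrist",px(*u),.056,P)[:2] for u in ((122,118),(279,139),(252,327),(103,309))])
print("posts",posts.mean(0),posts)
v=im.copy();v[m>0]=v[m>0]//2+[127,0,0];v=v.astype(np.uint8);cv2.polylines(v,[np.int32(cyl_poly(P,p,.015,.1,.067))],True,(255,255,0))
cv2.imwrite("pics/seg3.png",cv2.resize(v[0:210,180:390,::-1],(600,600)))
E
```

```text
rod [ 0.59111969 -0.07763525 -0.1149794 ] 0.09279419388284083 3501
jig plate [ 0.59645885 -0.07921967] 0.10896324892526009 0.11045225396833598 0.1590427229254557 0.15711333120821266 [np.float64(-0.12061393375000885), np.float64(-0.11113781537793532)] -0.10238752175111565
posts [ 0.59615595 -0.07863053] [[ 0.64640962 -0.04667294]
 [ 0.63730113 -0.12162004]
 [ 0.54584407 -0.11169664]
 [ 0.55506899 -0.03453249]]
```

View pics/seg3.png

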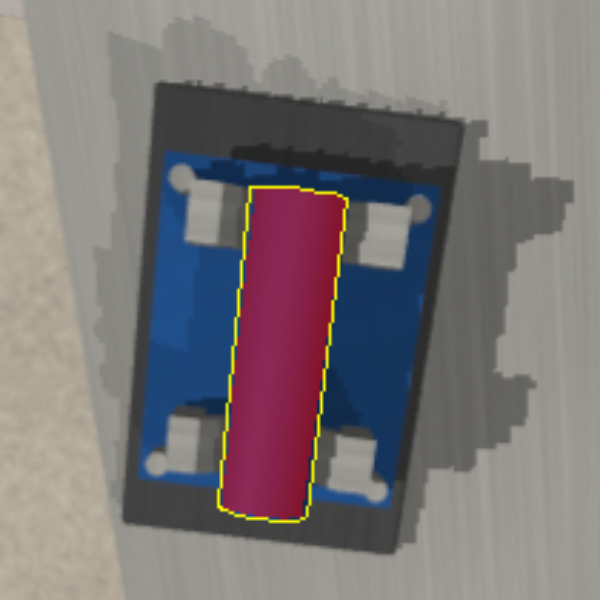

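The fit is clean: jig centre (0.596,-0.079), yaw -0.112, with the rod on the same line. Picking the rod now.

```bash
python3 - <<'E'
from h import *
q=q_down(-.113); p=[.5912,-.0777]
move_gripper(.062,40)
move_ptp(p+[.15],q); movel(p+[.067],q,.12)
print("ft down",np.round(read_ft_force(),1))
move_gripper(.0,40); print("gap",read_finger_gap(),read_grasp_force(),np.round(read_ft_force(),1))
movel(p+[.16],q,.12); print("gap",read_finger_gap(),np.round(read_ft_force(),1))
s=[.5467,.2935]; qs=q_down(.039)
move_ptp(s+[.14],qs); movel(s+[.06],qs,.12)
movel(s+[.034],qs,.06); print("ft place",np.round(read_ft_force(),1),read_eef_pos(),read_finger_gap(),read_time_s())
E
```

```text
ft down [ 0.3 -0.5 -0.4]
gap 0.028985240279905664 39.14892375469208 [0.1 0.9 4.2]
gap 0.02867952765187419 [ 0.   1.  -1.9]
ft place [-0.1 -0.8  1.9] [0.54666634 0.29386125 0.03415931] 0.028767044959013596 12.325
```

```bash
python3 - <<'E'
from h import *
import pickle
s=[.5467,.2935]; qs=q_down(.039)
move_gripper(.05); movel(s+[.13],qs,.2)
move_ptp([.50,.292,.27],q_down(0))
P=camera_params("wrist"); im=read_camera("wrist");pickle.dump((im,P),open("s.pkl","wb"))
h=cv2.cvtColor(im,cv2.COLOR_RGB2HSV).astype(int)
m=comp((abs(h[...,0]-110)<14)&(h[...,1]>150)&(h[...,2]>80),(275,125))
p,f=fit_cyl(m,P,[.547,.2935,.039],.015,.1,.033);print(p,f,m.sum())
cv2.polylines(im,[np.int32(cyl_poly(P,p,.015,.1,.033))],True,(255,255,0))
cv2.imwrite("pics/slot1.png",cv2.resize(im[20:240,120:440,::-1],(640,440)))
print(read_time_s())
E
```

```text
[0.54369365 0.29320435 0.04471847] 0.30996739636702375 4103
13.9917
```

View pics/slot1.png

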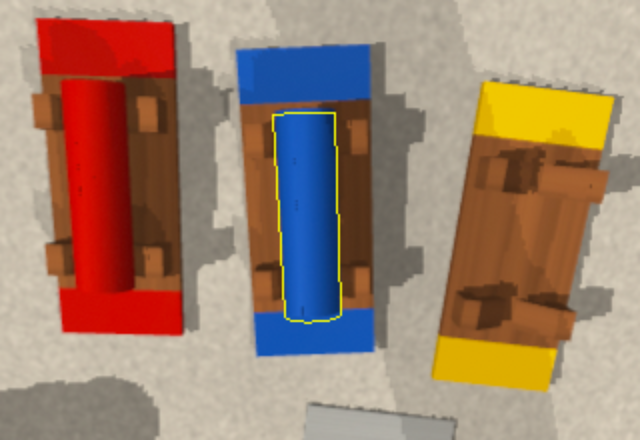

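The rod is seated in the blue-labelled slot, centred like the red one. Next, the pattern.

```bash
python3 - <<'E'
from h import *
q=q_down(-.066); p=[.4630,-.3411]
move_gripper(.064,40)
move_ptp(p+[.14],q); movel(p+[.045],q,.12)
print("ft down",np.round(read_ft_force(),1))
move_gripper(.0,40); print("gap",read_finger_gap(),read_grasp_force(),np.round(read_ft_force(),1))
movel(p+[.16],q,.12); print("gap",read_finger_gap(),np.round(read_ft_force(),1))
s=[.5963,-.0789]; qs=q_down(-.112)
move_ptp(s+[.16],qs); movel(s+[.095],qs,.12)
print("ft",np.round(read_ft_force(),1))
movel(s+[.076],qs,.05); print("ft place",np.round(read_ft_force(),1),np.round(read_ft_torque(),2),read_eef_pos(),read_time_s())
E
```

```text
ft down [-0.1 -1.   0.6]
gap 0.038856089867282596 40.00485062599182 [-0.9  1.4  5.1]
gap 0.03877957398078351 [ 0.4 -0.8 -0.5]
ft [ 0.4  0.3 -1.3]
ft place [-0.2  1.7  2.1] [ 0.38  0.03 -0.06] [ 0.59666642 -0.07793958  0.07645504] 21.3417
```

```bash
python3 - <<'E'
from h import *
s=[.5963,-.0789]; qs=q_down(-.112)
move_gripper(.062); print(np.round(read_ft_force(),1)); movel(s+[.17],qs,.15)
move_ptp([.54,-.079,.27],q_down(0))
P=camera_params("wrist"); im=read_camera("wrist")
h=cv2.cvtColor(im,cv2.COLOR_RGB2HSV).astype(int)
m=comp((h[...,0]<20)&(h[...,1]>95)&(h[...,2]>70),(281,125))
p,f=fit_cyl(m,P,[.596,-.079,-.11],.02,.11,.074);print(p,f,m.sum())
d=p[:2]-s;a=-.112;print("axial",d@[np.cos(a),np.sin(a)],"lat",d@[-np.sin(a),np.cos(a)])
cv2.polylines(im,[np.int32(cyl_poly(P,p,.02,.11,.074))],True,(255,0,0))
cv2.imwrite("pics/jig2.png",cv2.resize(im[0:210,180:390,::-1],(600,600)))
print(read_time_s())
E
```

```text
[-0.2  0.8  0.5]
[ 0.5957025  -0.07827386 -0.11798089] 0.0489802473101012 6059
axial -0.0006637369453047367 lat 0.000555434716822475
23.05
```

View pics/jig2.png

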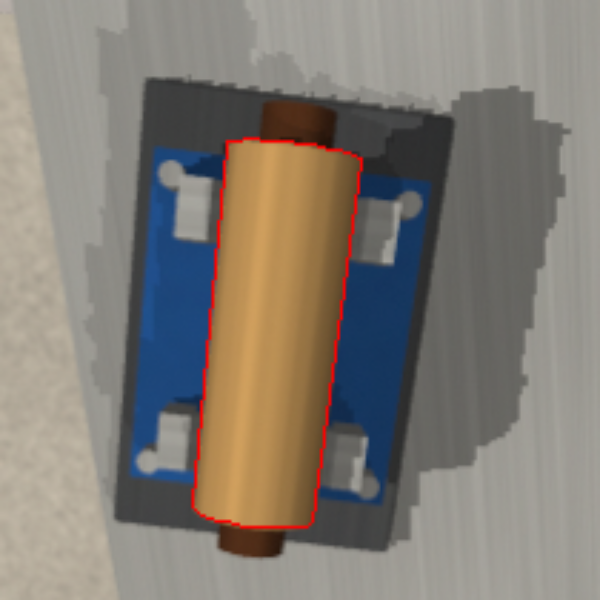

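The pattern is seated on both flanks and centred to under 1 mm. Pushing from on top with closed fingers.

```bash
python3 - <<'E'
from h import *
s=[.5957,-.0783]; q=q_down(-.115)
move_gripper(0,20); print("gap",read_finger_gap())
move_ptp(s+[.15],q); movel(s+[.118],q,.08); pause(.2)
f0=np.mean([read_ft_force()[2] for _ in range(5)]); print("f0",f0,read_eef_pos()[2])
z=.118
while z>.103:
    z-=.001; movel(s+[z],q,.02); pause(.15)
    f=read_ft_force(); print(round(z,4),round(read_eef_pos()[2],4),np.round(f,1),round(f[2]-f0,2))
    if f[2]-f0>12.5: break
print(np.round(read_ft_torque(),2),read_time_s())
E
```

```text
gap -0.0002462021724038232
f0 0.3093792056833815 0.11849624402365291
0.117 0.1171 [ 0.3 -0.2 -0. ] -0.33
0.116 0.116 [ 0.8 -0.5 -0.5] -0.83
0.115 0.115 [-0.8  1.2  0.3] -0.02
0.114 0.114 [0.  0.  0.6] 0.27
0.113 0.1135 [-0.8  0.3  3.4] 3.1
0.112 0.1123 [-1.3 -1.2  5.9] 5.6
0.111 0.1114 [-1.2 -0.1  5.9] 5.56
0.11 0.1107 [-1.5  0.1  7.8] 7.45
0.109 0.1099 [-2.  -0.4  9.3] 8.95
0.108 0.1091 [-3.4  0.1  9.2] 8.88
0.107 0.1084 [-3.1  0.2 10.6] 10.25
0.106 0.1076 [-3.9 -0.8 12.1] 11.84
0.105 0.1068 [-4.2  0.3 12.9] 12.59
[-0.07  0.97  0.01] 30.2
```

```bash
python3 - <<'E'
from h import *
s=[.5957,-.0783]; q=q_down(-.115)
movel(s+[.1046],q,.02); pause(.5)
f=np.mean([read_ft_force() for _ in range(8)],0); print(np.round(f,2),read_eef_pos())
im=read_camera("scene"); cv2.imwrite("pics/sc2.png",cv2.resize(im[200:290,190:290,::-1],(660,594),interpolation=cv2.INTER_CUBIC))
im=read_camera("wrist"); P=camera_params("wrist")
h=cv2.cvtColor(im,cv2.COLOR_RGB2HSV).astype(int)
cv2.imwrite("pics/w2.png",im[:,:,::-1]); print(read_time_s())
E
```

```text
[-4.02  0.09 13.53] [ 0.59602259 -0.07825214  0.10649178]
31.05
```

View pics/w2.png

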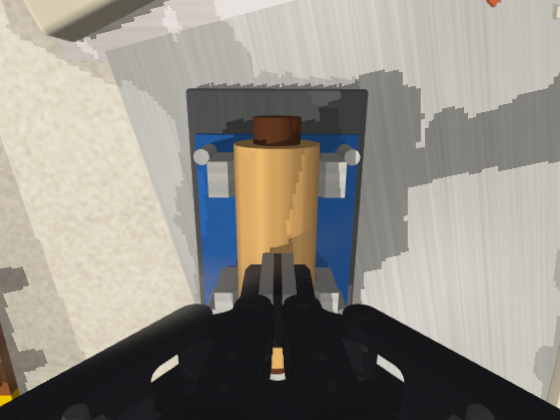

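View pics/sc2.png

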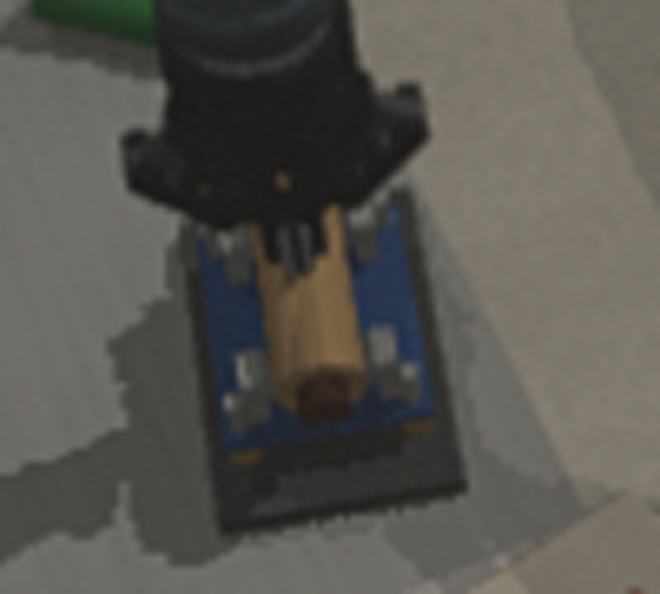

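The pattern still lies centred on both flanks under the fingers. A push of about 13.4 N and about 7 mm of travel agree with half travel, so I'm handing in.

```bash
python3 -c "
from h import *
print(sign_off())"
```

```text
the job is handed in; nothing more can be done
None
```

I handed the job in with the blue rod back in its blue slot and the pattern centred in the V-block, held pressed down about 7 mm at about 13 N, after about 31 s of the 69 s allowed.

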